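Slide the label plate out over the ledge's end

ROBOT

A 6-joint arm with a two-finger parallel gripper is mounted at the origin on the work surface. World frame = base frame: x ahead of the robot, y to its left, z up, the work surface at z = 0. Lengths are in m, angles in rad, forces in N, time in s.
With the tool pointing down it reaches from about 0.35 to 0.975 m from the base axis. Payload 4.9 kg.
Tool frame: the origin (TCP) lies on the centre line of the jaws, within the pads' length; the fingertips stand 8 mm ahead of it and the grasp point (between the pads) lies 11 mm behind it; z points along the fingers, y is the direction in which the jaws open and shut (so a half turn about z gives the same grasp; the last joint's range is limited). The gripper opens to 85 mm and grips with 20 to 120 N. Pads are 22 mm wide; open, the fingers measure 114 mm over their backs; the gripper's body (76 mm by 85 mm) begins 54 mm behind the grasp point. The pads swing forward as they close: fully open they stand 13 mm farther back than shut.
Start: joints at [1.086, 0.053, 1.613, -0, 1.476, -0.119], TCP at [0.224, 0.584, 0.211] pointing down, gripper open.
Joint ranges: [-3.01, 3.01], [-1.01, 2.22], [0.06, 2.58], [-1.02, 4.17], [0.09, 2.62], [-3.14, 3.14]. Speed limits (rad/s): [2.57, 2.57, 3.14, 3.14, 3.14, 3.14].

INTERFACE

Orientations are given as a rotation vector (axis times angle).
In Python, from station import get_obs, get_image, calibration, finish_job gives the robot as it stands. The module is installed in compiled form; this text tells all that it offers.
- The arm moves only by the shell command python3 -m jog 'ROWS' [FORCE]. ROWS is JSON, a list of rows, each a list of 7 numbers: the shift along the tool's x, y, z in cm, then the turn, a rotation vector about the tool's x, y, z in rad, then the closure in counts, from 0 (fully open) to 255 (shut). In form: [[dx, dy, dz, ax, ay, az, jaw], ...]. A call has 1 to 8 rows; each row is the pose to reach, as a shift and turn from the pose measured when the call began, along the tool's axes at that moment; what a row does not reach only later rows make up. A row lasts 1/12 s, in which the tool goes at most 41.7 mm and 7.16 degrees, less where a joint would pass 70% of its speed; a pose out of reach is approached as far as the arm can. A call with a gripper value outside its range is refused whole. The fingers move at their own pace and stop on an object; FORCE is the grip in N (left out, the last holds). Time passes only in rows, so rows that repeat a pose let the fingers close. It gives the time, the measured TCP pose, the force and the opening at its end, in the units of the state.
- get_obs(): the state, without advancing time (a new reading comes with each control period).
- get_image(name): name is "scene" or "side" or "wrist"; returns the picture (400x640x3 uint8, red, green, blue); there is no depth.
- calibration(name): a dict with "vfov" (degrees; the focal length in pixels is half the picture's height over the tangent of half this angle, whatever the lens; pixels are square), "cx", "cy" (the principal point, pixels), "R" (3x3) and "t" (3): a world point X has camera coordinates R X + t. Camera axes: x right, y down, z forward; pixel columns grow to the right and rows downward; lengths in m; the calibration is good to about 2 mm. A picture is of the moment at which its call begins: read the wrist's pose just before it. calibration takes no time and is no camera call; for the wrist camera it gives the pose at the moment of the call.
- finish_job(): hands the job in, once; it reports no verdict.
The state is a dict: "t": time; "q": joint angles; "dq": joint speeds; "effort": joint torques, N m; "tool_pos": TCP position; "tool_rot": TCP orientation; "contact_force": force on the tool from outside, world axes, zero at the start; "wrist_torque": the same for the moment, N m; "opening": finger opening in m.
Only numpy, scipy, OpenCV 4.12 (cv2) and the standard library are available. Lean on these libraries where they do the work, as an engineer would, in place of code of your own. Each camera call takes 0.05 s, during which the arm holds its last target. There are 200 camera calls.

TASK

Push the blue label plate along the steel ledge until about 4 cm of it sticks out over the end on whose side the purple pill pot stands, so that it can later be taken by its edge; it must finish with its long side lying against the raised rim (upstand) along the back of the ledge. Only push it with the fingers: do not pick it up or let it tip, and leave everything else where it stands.

Things in the scene. Friction and masses are not known exactly. Their poses are not given: they have to be found in the camera images.
- ledge: Fixed raised stainless ledge, 200 mm deep (its x) by 360 mm long (its y), flat top 60 mm above the work surface. Origin: centre of the footprint, at work-surface height; z up, x points away from the robot (to the upstand), y along the ledge to the left. A dark upstand runs along the whole back edge: its front face is at x = +94 mm in this frame, it rises 25 mm above the ledge's top. The front and both ends have no rim. The ledge may be turned by up to 0.2 rad.
- ledge_left_end (a point): Middle of the ledge's left (+y) end edge, on its top surface; axes as the ledge.
- ledge_right_end (a point): Middle of the ledge's right (-y) end edge, on its top surface; axes as the ledge.
- plate_center (a point): Centre (half-way up) of the loose label plate: flat blue plastic with a blank white field, 90 mm wide (its x) by 160 mm long (its y) by 7 mm thick, about 0.18 kg, z up. It lies flat on the ledge, wholly on it at the start, a little skew (up to 0.22 rad to the ledge), clear of the upstand. Slides freely with ordinary friction.
- pill_pot: Purple silicone pill pot, open cup, 64 mm across the rim, 45 mm tall, loose, standing on the work surface beyond the left or the right end of the ledge. Origin: centre of its underside. Its side tells the end over which the plate must stick out. Not to be moved.
- tumbler: Clear acrylic tumbler, 68 mm across, 100 mm tall, loose, standing beyond the other end of the ledge. Origin: centre of its underside. Not to be moved.
- spoon_rest: White ceramic spoon rest, loose: dish 96 mm across, 16 mm high, with a handle 80 mm long to its +y; in front of the ledge to the right. Origin: under the dish's centre. Not to be moved.
- jar: Jar with a green cap, 60 mm across, 85 mm tall, loose, behind the upstand. Origin: centre of its underside. Not to be moved.
- bottle: Amber bottle, 52 mm across, 95 mm tall, loose, behind the upstand. Origin: centre of its underside. Not to be moved.
- timer: White digital timer, 75 mm wide, 30 mm deep, 60 mm tall, loose, behind the upstand. Origin: centre of its underside. Not to be moved.
- plate: The same label plate as the point plate_center; this origin is the centre of its underside.
There are look-alikes about, which are no part of the job. There is more than one size of the plate; the job needs the smallest.

How it is judged:
By the outcome, as a careful person would: the job done as asked, in the order asked, and still so for the second after the job is handed in, with the robot touching nothing.
It also fails if it takes over 58 s, if anything falls off the work surface, if the arm or the gripper's body presses on something with over 40 N, if the wrist force passes 120 N, or if a joint passes its speed limit or range.

## Working session

There is one attempt and no reset: what is moved stays moved. The work goes in short steps, Python scripts to look and compute and a shell command to move; the robot and the scene stay as the last step left them, time stands still between calls to the robot, and variables do not carry over. Pictures are saved under pics/ and viewed, about 8 in all and at most 12, crops included, and the job is handed in when it is done.

```bash
mkdir -p pics; cat > h.py <<'E'
import numpy as np, cv2
from station import get_obs, get_image, calibration
def save(n,im): cv2.imwrite('pics/'+n+'.png',im[:,:,::-1])
def K(c): f=200/np.tan(np.radians(c['vfov'])/2); return f
def ray(c,uv,z):
    R=np.array(c['R']);t=np.array(c['t']);f=K(c)
    d=R.T@np.array([(uv[0]-c['cx'])/f,(uv[1]-c['cy'])/f,1]);o=-R.T@t
    return o+d*(z-o[2])/d[2]
def proj(c,X):
    p=np.array(c['R'])@np.array(X)+np.array(c['t']);f=K(c)
    return p[:2]/p[2]*f+[c['cx'],c['cy']]
E
python3 - <<'E'
from h import *
for n in('scene','side'):
    c=calibration(n);print(n,c);save(n+'0',get_image(n))
print(get_obs())
E
```

```text
scene {'vfov': 57.542931266804324, 'cx': 319.0812560787696, 'cy': 194.35385315274627, 'R': array([[-0.42521057,  0.90495629, -0.01581384],
       [ 0.57692319,  0.25753283, -0.77513643],
       [-0.697392  , -0.33871957, -0.63159595]]), 't': array([ 0.15246582, -0.25588061,  1.52189688])}
side {'vfov': 57.04323071281064, 'cx': 317.4027329108842, 'cy': 200.93297446040043, 'R': array([[ 0.92064573, -0.39031951, -0.00788104],
       [-0.30556162, -0.70786908, -0.6368308 ],
       [ 0.24298874,  0.5887037 , -0.77096331]]), 't': array([-0.42609338,  0.24423195,  1.15127746])}
{'t': 0.1, 'q': array([ 1.08598107e+00,  5.32945554e-02,  1.61413529e+00,  2.93453790e-05,
        1.47602309e+00, -1.19030995e-01]), 'dq': array([-0.00188602, -0.00306678, -0.0045363 , -0.00064553,  0.00107698,
       -0.00042879]), 'effort': array([ 6.41550760e-04, -3.94901454e+01, -3.71365607e+01, -1.40291763e-04,
        3.86935193e-03, -2.07029572e-06]), 'tool_pos': array([0.22328006, 0.58311605, 0.20959648]), 'tool_rot': array([-5.71273162e-01, -3.08862317e+00,  2.77578824e-03]), 'contact_force': array([ 0.25513692, -0.32195632,  0.25437207]), 'wrist_torque': array([ 0.00542609, -0.03324695,  0.00078475]), 'opening': 0.0851100933885427}
```

View pics/scene0.png

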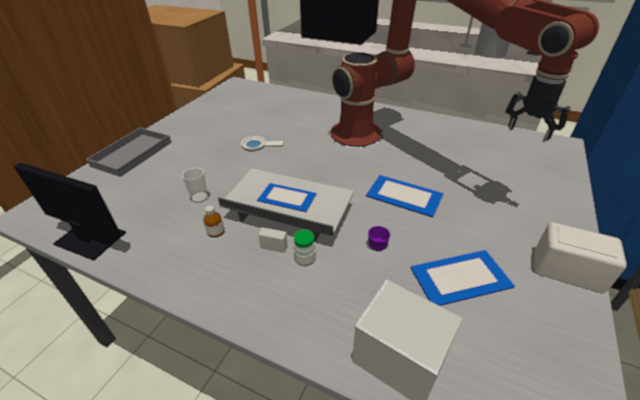

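View pics/side0.png

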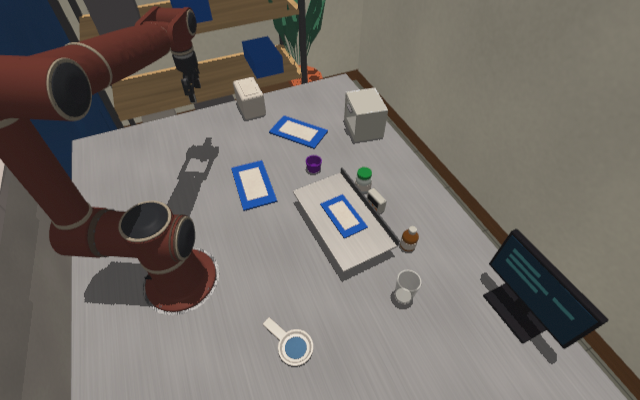

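The scene picture shows three blue plates: on the ledge at (287,197), and on the table at (405,195) and (462,277). The one on the ledge is the smallest and lies on the steel, so it fits; I'll check its size. The purple pot at (378,238) stands beyond the left (+y) end, and the tumbler at (195,184) beyond the right.

```bash
cat > loc.py <<'E'
from h import *
def plate(n,im,c,seed):
    hsv=cv2.cvtColor(im,cv2.COLOR_RGB2HSV)
    m=cv2.inRange(hsv,(100,120,60),(125,255,255))
    cs,_=cv2.findContours(m,cv2.RETR_EXTERNAL,cv2.CHAIN_APPROX_NONE)
    k=[q for q in cs if cv2.contourArea(q)>100 and cv2.pointPolygonTest(cv2.convexHull(q),seed,False)>=0][0]
    P=np.array([ray(c,p[0],.067)[:2] for p in cv2.convexHull(k)],np.float32)
    (ce,wh,a)=cv2.minAreaRect((P*1000))
    box=cv2.boxPoints((ce,wh,a))
    e=[box[1]-box[0],box[2]-box[1]]; e=max(e,key=np.linalg.norm)
    if e[1]<0:e=-e
    return np.array(ce),wh,np.arctan2(-e[0],e[1]),box
E
python3 - <<'E'
from loc import *
for n,s,r in(('scene',(287,197),(200,160,180,90)),('side',(345,215),(270,150,150,140))):
    im=get_image(n);c=calibration(n);ce,wh,a,box=plate(n,im,c,s);print(n,ce,wh,a,box.round().tolist())
    x,y,w,h=r;save('crop_'+n,cv2.resize(im[y:y+h,x:x+w],None,fx=4,fy=4,interpolation=cv2.INTER_CUBIC))
    hsv=cv2.cvtColor(im,cv2.COLOR_RGB2HSV);m=cv2.inRange(hsv,(130,80,40),(155,255,255))
    u=np.argwhere(m)[:,::-1].mean(0);print('pot',ray(c,u,.025))
E
```

```text
scene [551.58605957 -16.79277039] (89.13074493408203, 157.18368530273438) 0.0969359 [[500.0, 57.0], [515.0, -99.0], [604.0, -91.0], [588.0, 66.0]]
pot [0.56147601 0.27859317 0.025     ]
side [547.66088867 -17.48882294] (89.45170593261719, 160.0166473388672) 0.095751695 [[495.0, 58.0], [511.0, -101.0], [600.0, -93.0], [585.0, 66.0]]
pot [0.5666012  0.28578522 0.025     ]
```

View pics/crop_scene.png

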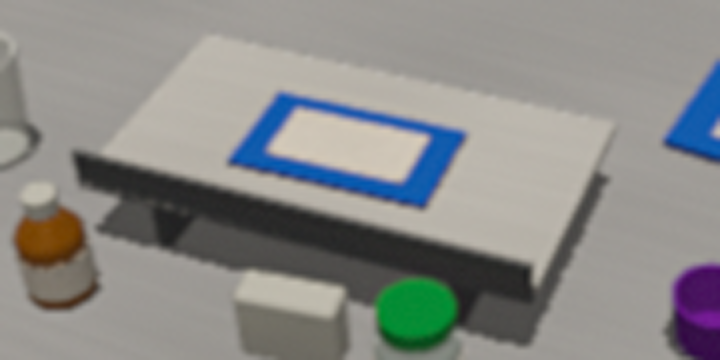

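View pics/crop_side.png

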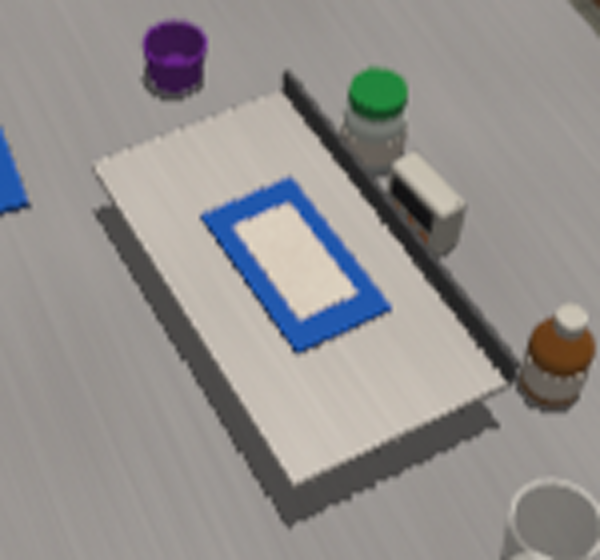

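The crops show the plate on the ledge, 89 × 159 mm measured, which is the smallest one. Ledge corners in the side crop are (95,167), (282,93), (508,383) and (292,486); in the scene crop the front corners are (210,37) and (615,122), and the upstand's top edge runs (78,152)–(532,265).

```bash
python3 - <<'E'
from h import *
c=calibration('side')
g=lambda o,p:(o[0]+(p[0]+.5)/4-.5,o[1]+(p[1]+.5)/4-.5)
for k,p in dict(FL=(95,167),BLbase=(282,93),BRbase=(508,383),FR=(292,486)).items(): print('side',k,ray(c,g((270,150),p),.06)[:2].round(4))
c=calibration('scene')
for k,p,z in (('FR',(210,37),.06),('FL',(615,122),.06),('UR',(78,152),.085),('UL',(532,265),.085)): print('scene',k,ray(c,g((200,160),p),z)[:2].round(4))
E
```

```text
side FL [0.4351 0.1509]
side BLbase [0.6251 0.1672]
side BRbase [ 0.6534 -0.1877]
side FR [ 0.4591 -0.2027]
scene FR [ 0.464  -0.1988]
scene FL [0.4329 0.1535]
scene UR [ 0.6565 -0.1838]
scene UL [0.6285 0.1683]
```

```bash
cat > go.py <<'E'
from h import *
import sys
from scipy.spatial.transform import Rotation as Ro
C=np.array([.547,-.0165]);Y=.080
ux=np.array([np.cos(Y),np.sin(Y)]);uy=np.array([-np.sin(Y),np.cos(Y)])
def led(p): d=np.array(p)[:2]-C; return np.array([d@ux,d@uy])
if __name__=='__main__':  # xl yl (mm, ledge frame) z(mm) jaw axis 'x'/'y'
    o=get_obs();xl,yl,z=[float(a)/1000 for a in sys.argv[1:4]];ja=uy if sys.argv[4]=='y' else ux
    R=Ro.from_rotvec(o['tool_rot']);g=np.r_[C+xl*ux+yl*uy,z]
    best=None
    for s in(1,-1):
        y=np.r_[s*ja,0];zz=np.array([0,0,-1.]);G=Ro.from_matrix(np.c_[np.cross(y,zz),y,zz])
        v=(R.inv()*G).as_rotvec()
        if best is None or np.linalg.norm(v)<np.linalg.norm(best):best=v
    print('t',o['t'],'now led',(led(o['tool_pos'])*1000).round(1),'z',o['tool_pos'][2].round(4),'F',o['contact_force'].round(1),'open',round(o['opening'],4),'q6',o['q'][5].round(2))
    print('shift cm',(R.inv().apply(g-o['tool_pos'])*100).round(2),'turn',best.round(3))
E
python3 go.py -75 0 210 y
```

```text
t 0.2 now led [-274.7  623.7] z 0.2099 F [-0.5 -0.7 -0.4] open 0.0855 q6 -0.12
shift cm [-44.91 -47.66   0.05] turn [-0.001 -0.    -0.446]
```

```bash
python3 -m jog '[[-22,-24,0,0,0,-0.446,120],[-22,-24,0,0,0,-0.446,120],[-44.91,-47.66,0,0,0,-0.446,120],[-44.91,-47.66,0,0,0,-0.446,120],[-44.91,-47.66,0,0,0,-0.446,120],[-44.91,-47.66,0,0,0,-0.446,120],[-44.91,-47.66,0,0,0,-0.446,120],[-44.91,-47.66,0,0,0,-0.446,120]]' 20; python3 go.py -75 0 210 y
```

```text
t: 0.87
tool_pos: [0.3491, 0.2745, 0.2104]
tool_rot: [0.127, -3.139, 0.002]
contact_force: [1.4, -0.8, 0.7]
opening: 0.0451
t 0.8667 now led [-174.   305.9] z 0.2104 F [ 1.4 -0.8  0.7] open 0.0451 q6 -1.15
shift cm [ -9.87 -30.6    0.07] turn [-0.001 -0.     0.001]
```

```bash
G='' ; python3 -m jog '[[-9.87,-30.6,0,0,0,0,120],[-9.87,-30.6,0,0,0,0,120],[-9.87,-30.6,0,0,0,0,120],[-9.87,-30.6,0,0,0,0,120],[-9.87,-30.6,0,0,0,0,120],[-9.87,-30.6,0,0,0,0,120],[-9.87,-30.6,0,0,0,0,120],[-9.87,-30.6,0,0,0,0,120]]' >/dev/null; python3 go.py -75 0 90 y
```

```text
t 1.5333 now led [-74.8  -3. ] z 0.2108 F [-0.2  0.3  0.2] open 0.0454 q6 -1.86
shift cm [ 0.02  0.32 12.08] turn [-0.002  0.    -0.001]
```

```bash
python3 -m jog '[[0,0.3,4,0,0,0,120],[0,0.3,8,0,0,0,120],[0,0.3,12,0,0,0,120],[0,0.3,12,0,0,0,120],[0,0.3,12,0,0,0,120]]' ; python3 -m jog '[[0,0,0.5,0,0,0,120],[0,0,0.8,0,0,0,120],[0,0,1.1,0,0,0,120],[0,0,1.3,0,0,0,120],[0,0,1.3,0,0,0,120]]'; python3 - <<'E'
from h import *
im=get_image('wrist');save('w1',im);print(calibration('wrist'))
E
```

```text
t: 1.95
tool_pos: [0.4703, -0.0223, 0.0886]
tool_rot: [0.124, -3.134, 0.0]
contact_force: [0.2, 1.3, 1.3]
opening: 0.0453
t: 2.37
tool_pos: [0.4707, -0.0223, 0.0764]
tool_rot: [0.124, -3.135, 0.001]
contact_force: [0.3, -0.6, 0.2]
opening: 0.045
{'vfov': 63.15582329633194, 'cx': 322.66665287698834, 'cy': 197.83465232834928, 'R': array([[-7.84661025e-02,  9.96916730e-01, -3.22222824e-04],
       [ 9.58934341e-01,  7.55649156e-02,  2.73376795e-01],
       [ 2.72558250e-01,  2.11418211e-02, -9.61906973e-01]]), 't': array([ 0.05975559, -0.44781563,  0.12172422])}
```

View pics/w1.png

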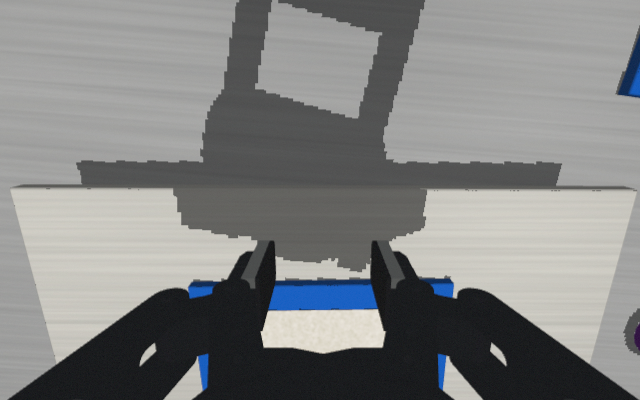

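The wrist view shows both fingertips at (265,243) and (380,243), in front of the plate's edge at v≈281. The ledge front edge is at v≈187. I'll feel for the ledge surface.

```bash
python3 -m jog '[[0,0,0.2,0,0,0,120],[0,0,0.4,0,0,0,120],[0,0,0.4,0,0,0,120]]'; python3 -m jog '[[0,0,0.2,0,0,0,120],[0,0,0.2,0,0,0,120]]';python3 -m jog '[[0,0,0.2,0,0,0,120],[0,0,0.2,0,0,0,120]]'
```

```text
t: 2.67
tool_pos: [0.4704, -0.0222, 0.072]
tool_rot: [0.124, -3.134, 0.001]
contact_force: [-0.2, -0.0, -0.5]
opening: 0.0455
t: 2.83
tool_pos: [0.4701, -0.0222, 0.0695]
tool_rot: [0.124, -3.133, 0.0]
contact_force: [-0.3, 0.0, -0.5]
opening: 0.0451
t: 3.0
tool_pos: [0.4697, -0.0221, 0.067]
tool_rot: [0.124, -3.133, -0.0]
contact_force: [-0.2, 0.7, -0.6]
opening: 0.0455
```

```bash
for i in 1 2; do python3 -m jog '[[0,0,0.12,0,0,0,120],[0,0,0.12,0,0,0,120]]' | egrep 'pos|force'; done
```

```text
tool_pos: [0.4695, -0.0221, 0.0654]
contact_force: [-0.8, -0.4, 1.3]
tool_pos: [0.4693, -0.022, 0.0639]
contact_force: [1.5, -0.5, 0.5]
```

```bash
for i in 1; do python3 -m jog '[[0,0,0.1,0,0,0,120],[0,0,0.1,0,0,0,120]]' | egrep 'pos|force'; done; python3 - <<'E'
from h import *
im=get_image('side');save('s1',cv2.resize(im[150:290,270:420],None,fx=4,fy=4,interpolation=cv2.INTER_CUBIC))
E
```

```text
tool_pos: [0.4691, -0.022, 0.0627]
contact_force: [-0.0, -0.0, 0.1]
```

View pics/s1.png

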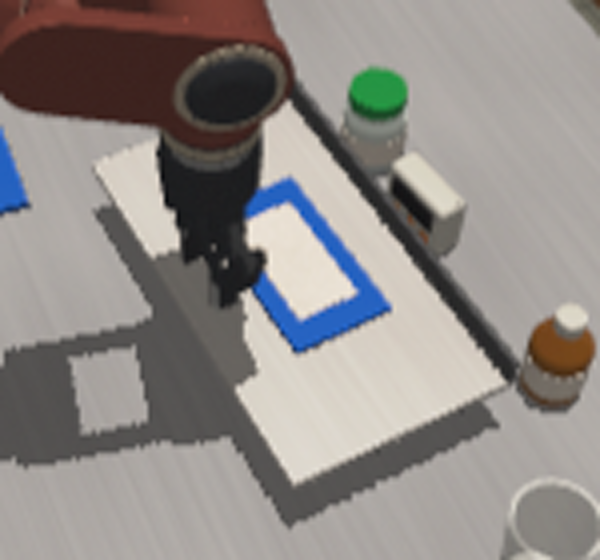

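Side view: fingertips at (225,305) in front of the plate, still no contact with the ledge. I'll step down a little more.

```bash
for i in 1 2; do python3 -m jog '[[0,0,0.1,0,0,0,120],[0,0,0.1,0,0,0,120]]' | egrep 'pos|force'; done
```

```text
tool_pos: [0.469, -0.022, 0.0616]
contact_force: [0.6, 0.6, 0.1]
tool_pos: [0.4689, -0.022, 0.0605]
contact_force: [0.2, -0.6, -0.8]
```

```bash
for i in 1 2; do python3 -m jog '[[0,0,0.1,0,0,0,120],[0,0,0.1,0,0,0,120]]' | egrep 'pos|force'; done; python3 go.py -40 0 60 y
```

```text
tool_pos: [0.4687, -0.0219, 0.0592]
contact_force: [-0.3, -0.3, -0.3]
tool_pos: [0.4686, -0.0219, 0.058]
contact_force: [0.5, -0.1, -0.4]
t 4.2167 now led [-78.6   0.9] z 0.058 F [ 0.5 -0.1 -0.4] open 0.0451 q6 -1.85
shift cm [-3.86 -0.08 -0.24] turn [ 0.001 -0.009 -0.001]
```

```bash
python3 -m jog '[[-0.5,0,0,0,-0.009,0,120],[-1,0,0,0,-0.009,0,120],[-1.5,0,0,0,-0.009,0,120],[-2,0,0,0,-0.009,0,120],[-2.4,0,0,0,-0.009,0,120],[-2.8,0,0,0,-0.009,0,120],[-3.2,0,0,0,-0.009,0,120],[-3.6,0,0,0,-0.009,0,120]]'; python3 go.py -10 0 58 y;  python3 - <<'E'
from loc import *
from go import led
im=get_image('side');save('s2',cv2.resize(im[150:290,270:420],None,fx=4,fy=4,interpolation=cv2.INTER_CUBIC))
for n,s in(('scene',(290,204)),('side',(355,212))):
  ce,wh,a,b=plate(n,get_image(n),calibration(n),s);print(n,led(ce/1000)*1000,wh,a-.08)
E
```

```text
t: 4.88
tool_pos: [0.5049, -0.019, 0.0576]
tool_rot: [0.124, -3.139, -0.002]
contact_force: [-0.4, -0.4, -0.6]
opening: 0.0454
t 4.8833 now led [-42.1   0.9] z 0.0576 F [-0.4 -0.4 -0.6] open 0.0454 q6 -1.84
shift cm [-3.21 -0.08 -0.04] turn [ 0.001 -0.    -0.001]
scene [ 3.52896001 -0.37075648] (91.3627700805664, 156.51722717285156) 0.018634409
side [ 1.34307188 -5.65673411] (88.77847290039062, 151.59222412109375) 0.0013527721
```

```bash
python3 - <<'E'
from h import *
a=get_image('wrist');b=cv2.imread('pics/s2.png')[:,:,::-1]
save('m1',np.hstack([cv2.resize(a[200:400,180:460],(420,300)),cv2.resize(b,(321,300))]))
E
```

```text
(no output)
```

View pics/m1.png

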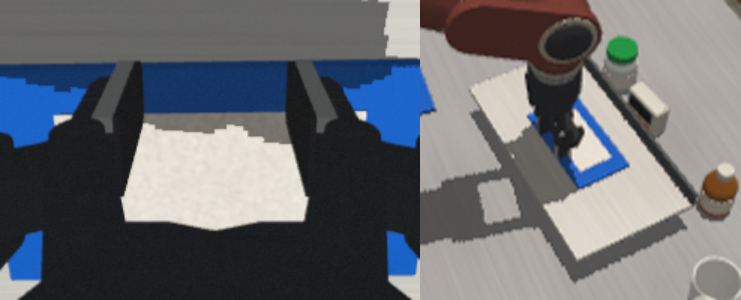

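```bash
python3 - <<'E'
from h import *
from go import led
c=calibration('wrist');R=np.array(c['R']);t=np.array(c['t']);o=-R.T@t;f=K(c)
print('cam',o,led(o))
for u in(273,371):
  for d in(.1497,):
    X=R.T@(np.array([(u-c['cx'])/f,(241-c['cy'])/f,1])*d-t);print(X,led(X)*1000)
p=ray(c,(322,241),.067);print('plate edge',led(p)*1000, R@p+t)
# sharper: full plate-edge vs tip rows
im=get_image('wrist');save('w3',cv2.resize(im[225:300,240:405],None,fx=4.8,fy=4.8,interpolation=cv2.INTER_CUBIC))
E
```

```text
cam [ 0.43407507 -0.02534493  0.22048334] [-0.11327061  0.00020772]
[ 0.49626841 -0.04322497  0.08213977] [-52.70505501 -22.58529835]
[0.49272946 0.001724   0.08218682] [-52.64059721  22.50272553]
plate edge [-46.02981185  -0.06858372] [-0.00034034  0.02203673  0.16611082]
```

View pics/w3.png

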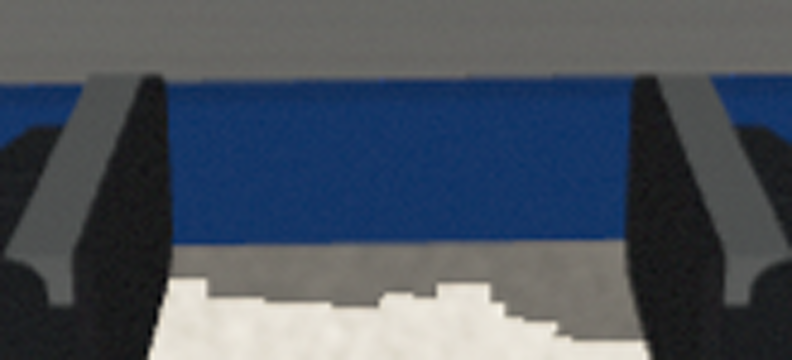

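The fingers seem to be above the plate, with no contact. Cross-checking tip height with the side view: the tip was at pixel ≈(326,226) when the TCP was at (0.469,-0.022,0.0627).

```bash
python3 - <<'E'
from h import *
c=calibration('side')
for z in(.055,.06,.065,.07,.075,.08,.085): print(z,proj(c,[.4702,-.0465,z]).round(1), ray(c,(326,226),z).round(4)[:2])
E
python3 -m jog '[[1,0,0,0,0,0,120],[2,0,0,0,0,0,120],[3,0,0,0,0,0,120],[3.4,0,0,0,0,0,120],[3.4,0,0,0,0,0,120]]'
```

```text
0.055 [324.9 231.2] [ 0.4818 -0.0288]
0.06 [325.  230.3] [ 0.4803 -0.032 ]
0.065 [325.  229.5] [ 0.4788 -0.0353]
0.07 [325.  228.6] [ 0.4773 -0.0385]
0.075 [325.  227.7] [ 0.4758 -0.0418]
0.08 [325.  226.7] [ 0.4743 -0.0451]
0.085 [325.  225.8] [ 0.4728 -0.0483]
t: 5.55
tool_pos: [0.4696, -0.0217, 0.0573]
tool_rot: [0.123, -3.138, -0.002]
contact_force: [-0.4, -0.4, -0.3]
opening: 0.0455
```

Both views agree: the tips stand about 17–20 mm above the TCP's nominal height. I'll lower until they touch the ledge.

```bash
python3 -m jog '[[0,0,0.4,0,0,0,120],[0,0,0.8,0,0,0,120],[0,0,0.8,0,0,0,120]]'| egrep 'pos|force'; for i in 1 2; do python3 -m jog '[[0,0,0.2,0,0,0,120],[0,0,0.2,0,0,0,120]]'| egrep 'pos|force'; done;  python3 -m jog '[[0,0,0.1,0,0,0,120],[0,0,0.1,0,0,0,120]]'| egrep 'pos|force'
```

```text
tool_pos: [0.4692, -0.0215, 0.0483]
contact_force: [-0.2, -0.0, -0.8]
tool_pos: [0.4689, -0.0215, 0.0456]
contact_force: [0.2, -0.4, 0.2]
tool_pos: [0.4686, -0.0214, 0.043]
contact_force: [-0.1, -0.5, -0.4]
tool_pos: [0.4685, -0.0213, 0.0418]
contact_force: [0.4, 0.7, -0.1]
```

```bash
for i in 1 2 3; do python3 -m jog '[[0,0,0.1,0,0,0,120],[0,0,0.1,0,0,0,120]]'| egrep 'pos|force'; done; python3 - <<'E'
from h import *
im=get_image('wrist');save('w4',cv2.resize(im[180:330,200:440],None,fx=3.2,fy=3.2,interpolation=cv2.INTER_CUBIC))
E
```

```text
tool_pos: [0.4684, -0.0213, 0.0406]
contact_force: [-0.2, -0.5, 0.3]
tool_pos: [0.4683, -0.0213, 0.0395]
contact_force: [-0.2, 0.0, 0.5]
tool_pos: [0.4682, -0.0212, 0.0383]
contact_force: [-0.2, -0.6, 0.7]
```

View pics/w4.png

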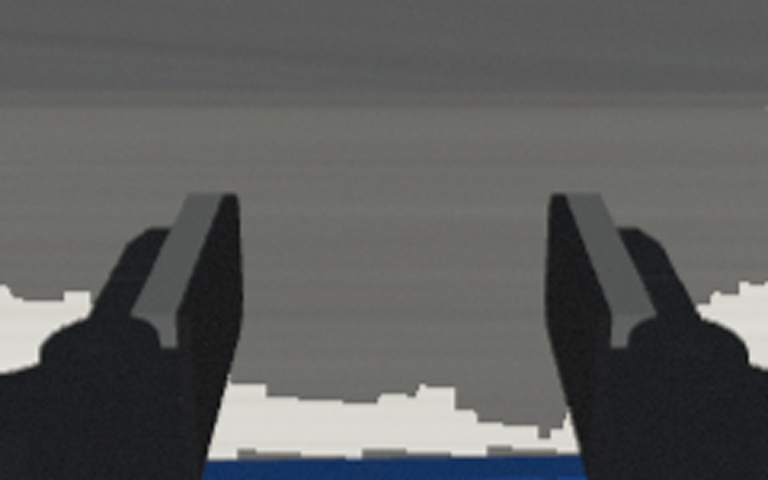

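Wrist view (9th picture): both tips at v≈193 in the crop, plate edge at v≈460. By the camera geometry the tips are at about z≈0.062. One more millimetre, then push.

```bash
python3 -m jog '[[0,0,0.1,0,0,0,120],[0,0,0.1,0,0,0,120]]'| egrep 'pos|force'; python3 -m jog '[[-0.6,0,0,0,0,0,120],[-1.2,0,0,0,0,0,120],[-1.8,0,0,0,0,0,120],[-2.4,0,0,0,0,0,120],[-2.9,0,0,0,0,0,120],[-3.4,0,0,0,0,0,120],[-3.9,0,0,0,0,0,120],[-4.4,0,0,0,0,0,120]]';python3 go.py -10 0 38 y;  python3 - <<'E'
from loc import *
from go import led
for n,s in(('scene',(290,204)),('side',(355,212))):
  ce,wh,a,b=plate(n,get_image(n),calibration(n),s);print(n,led(ce/1000)*1000,wh,a-.08)
E
```

```text
tool_pos: [0.4683, -0.0213, 0.0373]
contact_force: [0.6, -0.7, -0.9]
t: 7.68
tool_pos: [0.5124, -0.0178, 0.0372]
tool_rot: [0.124, -3.133, -0.003]
contact_force: [-4.7, 0.3, 5.0]
opening: 0.0451
t 7.6833 now led [-34.6   1.4] z 0.0372 F [-4.7  0.3  5. ] open 0.0451 q6 -1.83
shift cm [-2.46 -0.14 -0.09] turn [ 0.002 -0.006 -0.001]
scene [22.6804548  -0.74840505] (91.8198013305664, 156.9817352294922) -0.0013010204
side [21.15088151 -2.97579994] (89.65367889404297, 157.09117126464844) -0.00063960254
```

```bash
python3 -m jog '[[-0.4,0,-0.05,0,0,0,120],[-0.8,0,-0.05,0,0,0,120],[-1.2,0,-0.05,0,0,0,120],[-1.6,0,-0.05,0,0,0,120],[-2,0,-0.05,0,0,0,120],[-2.2,0,-0.05,0,0,0,120],[-2.3,0,-0.05,0,0,0,120]]'| egrep 'pos|force'; for i in 1 2 ; do python3 -m jog '[[-0.15,0,0,0,0,0,120],[-0.15,0,0,0,0,0,120]]'| egrep 'pos|force';done; python3 - <<'E'
from loc import *
from go import led
for n,s in(('scene',(295,210)),('side',(362,208))):
  ce,wh,a,b=plate(n,get_image(n),calibration(n),s);print(n,led(ce/1000)*1000,wh,a-.08)
E
```

```text
tool_pos: [0.5368, -0.0159, 0.0376]
contact_force: [-1.5, -1.3, 1.2]
tool_pos: [0.5386, -0.0158, 0.0375]
contact_force: [0.6, -0.3, 0.1]
tool_pos: [0.539, -0.0156, 0.0374]
contact_force: [-5.2, 1.2, 2.5]
scene [39.85157798 -0.82943877] (72.76729583740234, 157.14413452148438) -0.002699323
side [47.92543929 -2.74411882] (92.08511352539062, 157.58883666992188) -0.00043694675
```

Side view now gives x≈48 of the 49 wanted, and the upstand occludes the scene view. I'll press gently until the rim is felt.

```bash
for i in 1 2 3; do python3 -m jog '[[-0.15,0,0,0,0,0,120],[-0.15,0,0,0,0,0,120]]'| egrep 'pos|force';done
```

```text
tool_pos: [0.539, -0.0156, 0.0374]
contact_force: [-7.8, 0.1, 6.0]
tool_pos: [0.5389, -0.0156, 0.0374]
contact_force: [-8.1, -0.7, 6.0]
tool_pos: [0.5388, -0.0156, 0.0374]
contact_force: [-8.4, 0.6, 6.2]
```

Seated against the rim: it stalled at 8 N, TCP at x_l≈-8 as expected. Back off, lift, and turn to push from the right end.

```bash
python3 -m jog '[[0.5,0,0,0,0,0,120],[1,0,0,0,0,0,120],[1.2,0,-3,0,0,0,120],[1.2,0,-6,0,0,0,120],[1.2,0,-9,0,0,0,120],[1.2,0,-9,0,0,0,120]]'| egrep 'pos|force'; python3 -m jog '[[0,0,0,0,0,0.2,120],[0,0,0,0,0,0.4,120],[0,0,0,0,0,0.6,120],[0,0,0,0,0,0.8,120],[0,0,0,0,0,1,120],[0,0,0,0,0,1.2,120],[0,0,0,0,0,1.4,120],[0,0,0,0,0,1.57,120]]'| egrep 'pos|force';python3 go.py 45 -116 127 x
```

```text
tool_pos: [0.533, -0.0174, 0.1351]
contact_force: [1.5, 0.5, 0.9]
tool_pos: [0.5329, -0.0173, 0.1348]
contact_force: [-0.7, 0.7, -0.2]
t 10.4667 now led [-14.1   0.3] z 0.1348 F [-0.7  0.7 -0.2] open 0.0452 q6 -0.82
shift cm [-12.99  -1.22   0.74] turn [-0.005 -0.002  0.564]
```

```bash
python3 -m jog '[[-4,-0.4,0,0,0,0.12,120],[-8,-0.8,0,0,0,0.24,120],[-12,-1,0,0,0,0.36,120],[-12.99,-1.22,0,0,0,0.48,120],[-12.99,-1.22,0,0,0,0.564,120],[-12.99,-1.22,0,0,0,0.564,120],[-12.99,-1.22,0,0,0,0.564,120],[-12.99,-1.22,0,0,0,0.564,120]]'| egrep 'pos|force'; python3 go.py 45 -116 50 x
```

```text
tool_pos: [0.6008, -0.1281, 0.1342]
contact_force: [0.0, 1.0, -0.1]
t 11.1333 now led [  44.7 -115.6] z 0.1342 F [ 0.   1.  -0.1] open 0.0453 q6 -0.41
shift cm [-0.04  0.07  8.42] turn [-0.005 -0.     0.002]
```

```bash
python3 -m jog '[[0,0,3,0,0,0,120],[0,0,6,0,0,0,120],[0,0,8.4,0,0,0,120],[0,0,8.4,0,0,0,120],[0,0,8.4,0,0,0,120]]'| egrep 'pos|force'; python3 -m jog '[[0,0,0.4,0,0,0,120],[0,0,0.8,0,0,0,120],[0,0,0.8,0,0,0,120]]'| egrep 'pos|force';python3 go.py 45 -60 38 x
python3 - <<'E'
from h import *
a=get_image('wrist');b=get_image('side')[150:290,270:420]
save('m2',np.hstack([cv2.resize(a,(480,300)),cv2.resize(b,(320,300),interpolation=cv2.INTER_CUBIC)]))
E
```

```text
tool_pos: [0.599, -0.1271, 0.0488]
contact_force: [0.4, 0.9, 0.6]
tool_pos: [0.5996, -0.1272, 0.0418]
contact_force: [-0.2, 0.4, -0.3]
t 11.8 now led [  43.6 -114.5] z 0.0418 F [-0.2  0.4 -0.3] open 0.0457 q6 -0.41
shift cm [5.45 0.16 0.39] turn [-0.006 -0.001  0.004]
```

View pics/m2.png

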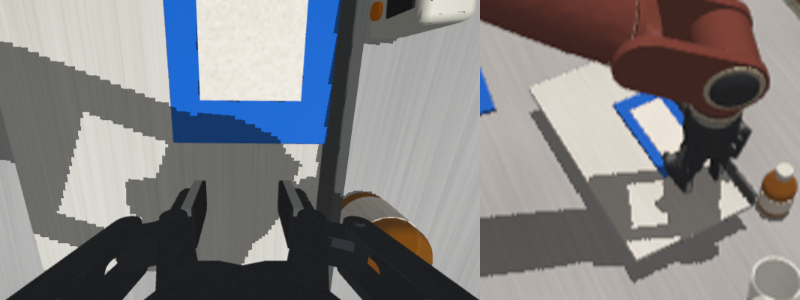

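Wrist view (10th picture): the plate lies along the upstand, its right edge at v≈142, and the tips are clear of it at (200,185) and (283,185). I'll shift slightly to the front to keep the finger linkage off the upstand, then lower and push along +y (tool +x).

```bash
python3 -m jog '[[0,-0.4,0,0,0,0,120],[0,-0.75,0.2,0,0,0,120],[0,-0.75,0.4,0,0,0,120],[0,-0.75,0.4,0,0,0,120]]'| egrep 'pos|force';python3 go.py 36 50 38 x; python3 -m jog '[[0.6,0,0,0,0,0,120],[1.2,0,0,0,0,0,120],[1.8,0,0,0,0,0,120],[2.4,0,0,0,0,0,120],[3,0,0,0,0,0,120],[3.6,0,0,0,0,0,120],[4.2,0,0,0,0,0,120],[4.8,0,0,0,0,0,120]]'| egrep 'pos|force'; python3 go.py 36 50 38 x;python3 - <<'E'
from loc import *
from go import led
for n,s in(('scene',(313,215)),('side',(355,197))):
  ce,wh,a,b=plate(n,get_image(n),calibration(n),s);print(n,led(ce/1000)*1000,wh,a-.08)
E
```

```text
tool_pos: [0.5915, -0.1279, 0.0375]
contact_force: [-0.3, -0.3, -0.3]
t 12.2333 now led [  35.5 -114.6] z 0.0375 F [-0.3 -0.3 -0.3] open 0.0455 q6 -0.42
shift cm [16.46  0.11 -0.03] turn [-0.007 -0.001  0.004]
tool_pos: [0.5874, -0.0793, 0.0375]
contact_force: [0.2, 0.3, -0.7]
t 12.9 now led [ 35.3 -65.9] z 0.0375 F [ 0.2  0.3 -0.7] open 0.0453 q6 -0.34
shift cm [11.59  0.12 -0.04] turn [-0.007 -0.001  0.004]Traceback (most recent call last):
  File "<stdin>", line 4, in <module>
  File "loc.py", line 6, in plate
    k=[q for q in cs if cv2.contourArea(q)>100 and cv2.pointPolygonTest(cv2.convexHull(q),seed,False)>=0][0]
      ~~~~~~~~~~~~~~~~~~~~~~~~~~~~~~~~~~~~~~~~~~~~~~~~~~~~~~~~~~~~~~~~~~~~~~~~~~~~~~~~~~~~~~~~~~~~~~~~~~~^^^
IndexError: list index out of range
```

```bash
cat > edge.py <<'E'
from h import *
from go import led,ux,uy,C
for n in('scene','side'):
    im=get_image(n);c=calibration(n)
    m=cv2.inRange(cv2.cvtColor(im,cv2.COLOR_RGB2HSV),(100,120,60),(125,255,255))
    P=np.array([led(ray(c,(u,v),.067)) for v,u in np.argwhere(m)])*1000
    P=P[(P[:,0]>-30)&(P[:,0]<110)&(P[:,1]>-130)&(P[:,1]<250)]
    L=P[P[:,1]>P[:,1].max()-60]
    print(n,len(P),'y',P.min(0).round(1),P.max(0).round(1))
    for a,b in((10,30),(35,55),(60,75)):
        s=P[(P[:,0]>a)&(P[:,0]<b)]; print('  left edge in x',a,b,s[:,1].max().round(1) if len(s) else None)
    ym=P[:,1].max()
    for a in(20,40,60,80):
        s=P[(P[:,1]>ym-a-8)&(P[:,1]<ym-a+8)]; print('  x range at y',round(ym-a),s[:,0].min().round(1),s[:,0].max().round(1))
E
python3 edge.py
```

```text
scene 313 y [  3.2 -55.9] [ 76.5 104.3]
  left edge in x 10 30 103.9
  left edge in x 35 55 104.3
  left edge in x 60 75 104.3
  x range at y 84 6.5 76.5
  x range at y 64 6.0 13.4
  x range at y 44 5.7 14.2
  x range at y 24 6.1 13.7
side 261 y [  1.  -54.7] [ 93.  107.1]
  left edge in x 10 30 105.7
  left edge in x 35 55 105.6
  left edge in x 60 75 107.1
  x range at y 87 1.5 93.0
  x range at y 67 1.0 88.1
  x range at y 47 1.5 17.8
  x range at y 27 1.0 18.1
```

```bash
python3 -m jog '[[0.6,0.05,0,0,0,0,120],[1.2,0.05,0,0,0,0,120],[1.8,0.05,0,0,0,0,120],[2.4,0.05,0,0,0,0,120],[3,0.05,0,0,0,0,120],[3.6,0.05,0,0,0,0,120],[4.2,0.05,0,0,0,0,120],[4.8,0.05,0,0,0,0,120]]'| egrep 'pos|force';python3 -m jog '[[0.6,0,0,0,0,0,120],[1.2,0,0,0,0,0,120],[1.8,0,0,0,0,0,120],[2.4,0,0,0,0,0,120],[3,0,0,0,0,0,120],[3.6,0,0,0,0,0,120],[4.2,0,0,0,0,0,120],[4.8,0,0,0,0,0,120]]'| egrep 'pos|force'; python3 go.py 36 50 38 x;python3 edge.py
```

```text
tool_pos: [0.5839, -0.0308, 0.0377]
contact_force: [-0.0, -0.6, 0.4]
tool_pos: [0.5797, 0.0176, 0.0377]
contact_force: [1.0, -1.5, 0.5]
t 14.3833 now led [35.3 31.4] z 0.0377 F [ 1.  -1.5  0.5] open 0.0455 q6 -0.18
shift cm [ 1.86  0.08 -0.03] turn [-0.007 -0.002  0.005]
scene 404 y [ 1.7 40.6] [ 95.9 202.5]
  left edge in x 10 30 199.9
  left edge in x 35 55 200.7
  left edge in x 60 75 202.5
  x range at y 182 2.7 95.9
  x range at y 162 5.0 13.3
  x range at y 142 4.7 14.0
  x range at y 122 5.1 13.5
side 230 y [ 0.6 43.7] [ 93.9 203.1]
  left edge in x 10 30 202.4
  left edge in x 35 55 202.7
  left edge in x 60 75 203.1
  x range at y 183 2.4 89.3
  x range at y 163 0.6 16.9
  x range at y 143 1.1 17.2
  x range at y 123 1.5 17.5
```

```bash
python3 -m jog '[[0.4,0,0,0,0,0,120],[0.8,0,0,0,0,0,120],[1.2,0,0,0,0,0,120],[1.5,0,0,0,0,0,120],[1.75,0,0,0,0,0,120],[1.75,0,0,0,0,0,120],[1.75,0,0,0,0,0,120]]'| egrep 'pos|force'; python3 -m jog '[[-0.5,0,0,0,0,0,120],[-1,0,0,0,0,0,120],[-1.5,0,-1,0,0,0,120],[-1.5,0,-5,0,0,0,120],[-1.5,0,-9,0,0,0,120],[-1.5,0,-13,0,0,0,120],[-1.5,0,-17,0,0,0,120],[-1.5,0,-17,0,0,0,120]]'| egrep 'pos|force';python3 -m jog '[[-4,-4,0,0,0,0,120],[-8,-8,0,0,0,0,120],[-12,-12,0,0,0,0,120],[-16,-16,0,0,0,0,120],[-16,-16,0,0,0,0,120],[-16,-16,0,0,0,0,120],[-16,-16,0,0,0,0,120],[-16,-16,0,0,0,0,120]]'| egrep 'pos|force'; python3 edge.py;  python3 - <<'E'
from h import *
a=get_image('scene')[130:290,170:430];b=get_image('side')[140:300,270:430]
save('m3',np.hstack([cv2.resize(a,(480,300),interpolation=cv2.INTER_CUBIC),cv2.resize(b,(300,300),interpolation=cv2.INTER_CUBIC)]))
E
```

```text
tool_pos: [0.5781, 0.0359, 0.0377]
contact_force: [-0.8, 0.0, -0.0]
tool_pos: [0.5858, 0.0195, 0.2199]
contact_force: [2.4, -0.3, 1.2]
tool_pos: [0.4398, -0.1544, 0.2189]
contact_force: [-0.3, 0.3, 0.5]
scene 434 y [ 1.7 62.6] [ 95.9 221.2]
  left edge in x 10 30 218.6
  left edge in x 35 55 218.8
  left edge in x 60 75 220.4
  x range at y 201 3.9 95.9
  x range at y 181 3.7 95.9
  x range at y 161 5.0 13.3
  x range at y 141 4.7 13.0
side 36 y [69.6 64.8] [ 94.1 114.5]
  left edge in x 10 30 None
  left edge in x 35 55 None
  left edge in x 60 75 85.9
  x range at y 95 76.7 94.1
  x range at y 75 69.6 93.6Traceback (most recent call last):
  File "edge.py", line 14, in <module>
    s=P[(P[:,1]>ym-a-8)&(P[:,1]<ym-a+8)]; print('  x range at y',round(ym-a),s[:,0].min().round(1),s[:,0].max().round(1))
                                                                             ~~~~~~~~~~^^
    return umr_minimum(a, axis, None, out, keepdims, initial, where)
ValueError: zero-size array to reduction operation minimum which has no identity
```

View pics/m3.png

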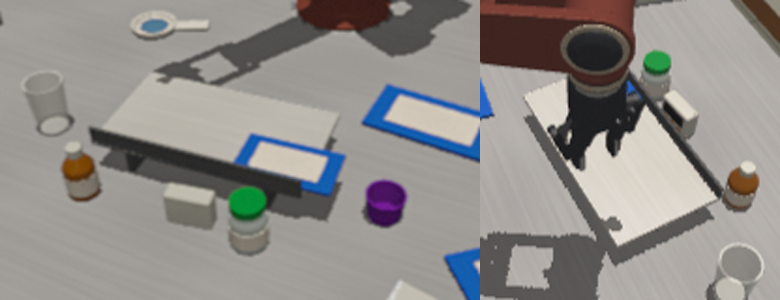

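The scene crop (11th picture) shows the plate flat along the upstand, sticking out at (340,170) on the pot's side, everything else standing where it was. The arm blocks the side view, so I'll move it aside and measure once more.

```bash
python3 -m jog '[[-4,0,-2,0,0,0,120],[-8,0,-4,0,0,0,120],[-12,0,-4,0,0,0,120],[-16,0,-4,0,0,0,120],[-20,0,-4,0,0,0,120],[-24,0,-4,0,0,0,120],[-24,0,-4,0,0,0,120],[-24,0,-4,0,0,0,120]]'| egrep 'pos|force'; python3 edge.py; python3 - <<'E'
from h import *
from go import C,ux,uy
c=calibration('side');im=get_image('side')
print(get_obs()['t'])
save('fin',cv2.resize(im[140:290,260:420],None,fx=4,fy=4,interpolation=cv2.INTER_CUBIC))
# relative check along the ledge's left end, same image
for n in('scene','side'):
    c=calibration(n);im=get_image(n);m=cv2.inRange(cv2.cvtColor(im,cv2.COLOR_RGB2HSV),(130,80,40),(155,255,255))
    print('pot',ray(c,np.argwhere(m)[:,::-1].mean(0),.025))
E
```

```text
tool_pos: [0.4616, -0.3928, 0.257]
contact_force: [-0.2, -0.2, -0.1]
scene 434 y [ 1.7 62.6] [ 95.9 221.2]
  left edge in x 10 30 218.6
  left edge in x 35 55 218.8
  left edge in x 60 75 220.4
  x range at y 201 3.9 95.9
  x range at y 181 3.7 95.9
  x range at y 161 5.0 13.3
  x range at y 141 4.7 13.0
side 6 y [66.3 61.1] [77.2 69. ]
  left edge in x 10 30 None
  left edge in x 35 55 None
  left edge in x 60 75 69.0
17.4167
pot [0.56137244 0.27859876 0.025     ]
pot [0.53078469 0.42727988 0.025     ]Traceback (most recent call last):
  File "edge.py", line 14, in <module>
    s=P[(P[:,1]>ym-a-8)&(P[:,1]<ym-a+8)]; print('  x range at y',round(ym-a),s[:,0].min().round(1),s[:,0].max().round(1))
                                                                             ~~~~~~~~~~^^
    return umr_minimum(a, axis, None, out, keepdims, initial, where)
ValueError: zero-size array to reduction operation minimum which has no identity
```

View pics/fin.png

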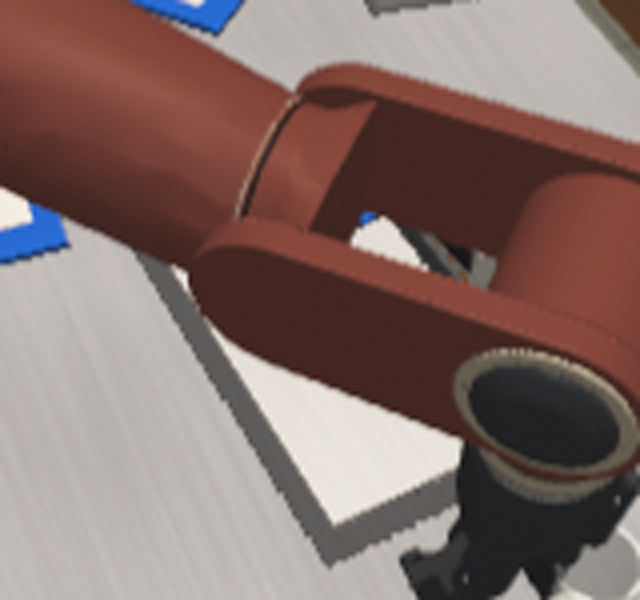

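The arm still blocks the side camera (12th and last picture). I'll move it to the far left side at height and check by numbers.

```bash
for k in 1 2; do python3 -m jog '[[4,-0.3,0,0,0,0,120],[8,-0.6,0,0,0,0,120],[12,-0.9,0,0,0,0,120],[16,-1.2,0,0,0,0,120],[20,-1.5,0,0,0,0,120],[24,-1.8,0,0,0,0,120],[28,-2.1,0,0,0,0,120],[32,-2.4,0,0,0,0,120]]'| egrep 'pos|force'; done; python3 -m jog '[[4,-2,0,0,0,0,120],[8,-4,0,0,0,0,120],[12,-6,0,0,0,0,120],[16,-8,0,0,0,0,120],[20,-8,0,0,0,0,120],[24,-8,0,0,0,0,120],[28,-8,0,0,0,0,120],[28,-8,0,0,0,0,120]]'| egrep 'pos|force'; python3 edge.py; python3 - <<'E'
from h import *
for n in('scene','side'):
    c=calibration(n);im=get_image(n);m=cv2.inRange(cv2.cvtColor(im,cv2.COLOR_RGB2HSV),(130,80,40),(155,255,255))
    print('pot',ray(c,np.argwhere(m)[:,::-1].mean(0),.025))
E
```

```text
tool_pos: [0.4083, -0.0714, 0.2587]
contact_force: [0.6, 0.9, 0.7]
tool_pos: [0.354, 0.2476, 0.2586]
contact_force: [0.4, 0.9, 0.8]
tool_pos: [0.2459, 0.5233, 0.2566]
contact_force: [-1.0, -1.0, -0.1]
scene 434 y [ 1.7 62.6] [ 95.9 221.2]
  left edge in x 10 30 218.6
  left edge in x 35 55 218.8
  left edge in x 60 75 220.4
  x range at y 201 3.9 95.9
  x range at y 181 3.7 95.9
  x range at y 161 5.0 13.3
  x range at y 141 4.7 13.0
side 470 y [ 0.6 60.4] [ 94.2 224.9]
  left edge in x 10 30 224.9
  left edge in x 35 55 219.7
  left edge in x 60 75 220.2
  x range at y 205 2.0 91.2
  x range at y 185 1.1 90.0
  x range at y 165 0.6 92.8
  x range at y 145 1.1 94.2
pot [0.56158945 0.27861565 0.025     ]
pot [0.56654637 0.29263086 0.025     ]
```

```bash
python3 -c "
from station import finish_job,get_obs
print(get_obs()['t']);print(finish_job())"
```

```text
19.7167
the job is handed in; nothing more can be done
None
```

The blue plate now sticks out about 4 cm past the left end of the ledge, on the pill pot's side, with its long side against the upstand. I handed the job in at 19.7 s of the 58 s allowed.

**How it was done:**
- I pushed the plate's front edge toward the back with both fingertips until it stalled against the upstand at about 8 N.
- I then pushed its right edge along the ledge.
- The fingers only pushed, and I moved the arm well clear before handing in.

**Last checks:**
- **Overhang:** the plate's outer edge measured 219–220 mm along the ledge in both cameras, where the ledge ends at 180 mm. That is about 40 mm over. One stray reading at a corner in the side view gave 225 mm.
- **Against the upstand:** the front edge is within about 1 mm of where it was when pressed against the upstand, and I saw no skew. The two cameras disagree on its absolute position by about 4 mm.
- **Other objects:** the pot is unmoved in the scene camera, within 0.3 mm. The side camera showed it about 7 mm off, probably because the overhanging plate now hides part of it. I checked the rest only by eye in the scene picture, and they looked unmoved.

**What went wrong:** my first push passed over the plate without touching it. With the jaws half open, the fingertips stood about 20 mm higher than I assumed, so I lowered the tool and pushed again.

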